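# Reclose a double-door counter cupboard in the right order

### The job

The left door of the little counter cupboard stands ajar and cannot shut, because the right door, whose cover strip laps over it, was shut first. Pull the right door open through its roller catch, press the left door in until its catch snaps and holds it, then press the right door shut over it until that snaps too. Press gently: do not slam the doors or lean hard on them once they meet their stops, and leave everything else standing where it is.

Things in the scene. Friction and masses are not known exactly. Their poses are not given: they have to be found in the camera images.
- cupboard: fixed wooden cupboard on the counter, 200 deep (x), 330 wide (y), 260 high; origin at the centre of its underside; its front is at its own x = -100 and faces the robot (-x). Two doors, set between its 15 mm walls, meet at its middle. 'Left' is its +y side, as the robot sees it
- door_l (a joint): wooden left door, 146 wide, 224 high, 15 thick, hinged at its left (+y) edge; 0 = flush with the cupboard's front, growing as it swings out to the robot. A spring swings it out to rest at about 0.5 to 1.1 unless the catch holds it: a door that stays in when let go is caught. Where it sits when caught is unknown, 0 to -0.16 rad (0 to 20 mm behind flush): find it by feel. With the right door shut it is blocked at about 0.15
- door_r (a joint): wooden right door, 146 wide, 224 high, 15 thick, hinged at its right (-y) edge; 0 = flush with the cupboard's front, growing as it swings out to the robot. Same spring; caught, it sits at about 0. A strip 30 wide, 6.5 thick on its front along the free edge laps 15 mm over the front of the left door, so the left one must be shut first
- handle_l (a point): left door's steel post handle: upright round bar, 12 diameter, 42 in front of the door's face, 112 from the hinge line, from 144 to 262 above the counter, with 12 mm stubs to the door at 150 and 200; above 206 the bar stands free. The point is on its axis, 244 above the counter. It may be pinched from above (the bar can turn in the grip) or pushed
- handle_r (a point): the same for the right door
- hinge_l (a point): point on the left door's upright hinge line, 244 above the counter; with the door flush the handle point lies 112 towards the middle and 42 in front of it. Near the free edge a sprung roller under the roof resists closing over the last 10 mm or so with up to about 6 N at the handle, and snaps over about 3 mm before the door meets its stop
- hinge_r (a point): the same for the right door, with the same kind of roller catch; a pull of about 2 to 5 N at the handle brings a caught door out again
- bumper_l: rubber pad 10 x 30 x 14 inside the left door, 129 from the hinge line, 160 above the counter; origin at its centre. It meets the stop when the door is home; over 15 N on it means slammed or forced. 8 to 10 N of push at the handle is enough to pass the catch and feel the stop
- bumper_r: the same on the right door
- tumbler: loose green glass tumbler, 74 diameter, 120 high, on the counter; origin under its centre; leave alone
- ice_tray: loose white plastic ice tray 110 x 240 x 34 on the counter; origin under its centre; leave alone
- spoon: loose small wooden spoon, 200 long, lying on the counter; leave alone
- mug: loose white mug, 80 diameter, 95 high, on the counter; origin under its centre; leave alone
- bowl: loose bowl, 120 diameter, 55 high, inside the cupboard; origin under its centre; leave alone
- jar: loose glass jar, 76 diameter, 110 high, on the rear of the cupboard's roof; origin under its centre; leave alone

How it is judged:
By the outcome, as a careful person would: the job done as asked, in the order asked, and still so for the second after the job is handed in, with the robot touching nothing.
It also fails if it takes over 72 s, if anything falls off the work surface, if the arm or the gripper's body presses on something with over 40 N, if the wrist force passes 120 N, or if a joint passes its speed limit or range.

### The arm

A 7-joint arm with a two-finger parallel gripper is mounted at the origin on the work surface. World frame = base frame: x ahead of the robot, y to its left, z up, the work surface at z = 0. Lengths are in m, angles in rad, forces in N, time in s.
With the tool pointing down it reaches from about 0.425 to 0.95 m from the base axis. Payload 4.7 kg.
Tool frame: the origin (TCP) lies midway between the tips of the shut fingers; the grasp point (between the pads) lies 19 mm behind it; z points along the fingers, y is the line along which they close (so a half turn about z gives the same grasp; the last joint's range is limited). The gripper opens to 85 mm and grips with 20 to 120 N. Pads are 22 mm wide; open, the fingers measure 114 mm over their backs; the gripper's body (76 mm by 85 mm) begins 54 mm behind the grasp point. The pads swing forward as they close: fully open they stand 13 mm farther back than shut.
Start: joints at [-1.331, 0.469, -0.049, 1.532, 0.024, 1.141, -0.082], TCP at [0.179, 0.651, 0.211] pointing down, gripper open.
Joint ranges: [-2.59, 2.59], [-0.33, 1.99], [-1.39, 1.29], [0.1, 2.45], [-1.04, 4.18], [0.21, 1.99], [-2.66, 2.66]. Speed limits (rad/s): [2.57, 2.57, 3.14, 3.14, 3.14, 3.14, 3.14].

### API

Orientations are given as a rotation vector (axis times angle).
In Python, from bench import ctrl gives the robot as it stands.
- The arm moves only by the tool send_rows, never from a script. Its argument "commands" is text: rows parted by semicolons, each of 7 numbers parted by spaces: the finger opening in mm, from 0 to 85.4, then the shift along the tool's x, y, z in units of 25 mm (1.0 is 25 mm), then the turn, a rotation vector about the tool's x, y, z in rad. In form: gripper tx ty tz wx wy wz; .... A call has exactly 8 rows; each row is the pose to reach, as a shift and turn from the pose commanded when the call began, along the tool's axes at that moment; what a row does not reach only later rows make up. A row lasts 1/12 s, in which the tool goes at most 41.7 mm and 7.16 degrees, less where a joint would pass 70% of its speed; a pose out of reach is approached as far as the arm can. A call with a gripper value outside its range is refused whole. The fingers move at their own pace and stop on an object; "newtons" is the grip in N (left out, the last holds). Time passes only in rows, so rows that repeat a pose let the fingers close, or fill a call up. It gives the time, the measured TCP pose, the force, the opening and the grip force at its end, in the units of the state.
- ctrl.get_state(): the state, without advancing time (a new reading comes with each control period).
- ctrl.grab_frame(name): name is "scene" or "top" or "wrist"; returns a dict with "pixels" (420x560x3 uint8, red, green, blue), "z_map" (420x560 float32, m along the optical axis (not along the pixel's ray), 0 where there is no reading), "fx", "fy", "cx", "cy" (pixels), "position" and "rotation" of the camera in the world; the wrist camera has in their place "tool_from_camera" (4x4, takes a point from camera to tool coordinates, whose origin is the TCP and whose axes are the flange's). Camera axes: x right, y up, looking along -z (the intrinsics and any distortion apply to the point x, -y, -z); pixel columns grow to the right and rows downward; lengths in m; the calibration is good to about 2 mm. A picture is of the moment at which its call begins: read the wrist's pose just before it.
- ctrl.close_job(): hands the job in; it is judged then, once.
Trained networks look in the newest picture that a camera, given by its name, has taken for a name from the list of things; names that differ only in an ending like _2 or _b are one class to them, and where a whole thing is asked for, a point or a joint stands for the part that bears it (a point fixed in the world has none). Each returns a list of dicts, best first, with "conf" (0 to 1); they miss things now and then, are a little off and sometimes report something else, mostly with a low value. They report only what shows in the picture. A call takes as long as a camera call.
- ctrl.boxes_of(name, camera): "box" ([left, top, right, bottom] in pixels, round what is visible of it).
- ctrl.spot_point(name, camera): "centre" ([row, column] in pixels: a listed point, or the origin of a listed thing).
The state is a dict: "clock": time; "joint_positions": joint angles; "qd": joint speeds; "joint_torque": joint torques, N m; "position": TCP position; "orientation": TCP orientation; "ft_force": force on the tool from outside, world axes, zero at the start; "wrist_torque": the same for the moment, N m; "gripper_width": opening from 0.0 (shut) to 1.0 (fully open); "grasp_force": force on a finger pad.
Only numpy, scipy, OpenCV 4.12 (cv2) and the standard library are available. Lean on these libraries where they do the work, as an engineer would, in place of code of your own. Each camera call takes 0.05 s, during which the arm holds its last target. There are 200 camera calls.

## Working session

There is one attempt and no reset: what is moved stays moved. The work goes in short steps, Python scripts to look and compute and a tool call to move; the robot and the scene stay as the last step left them, time stands still between calls to the robot, and variables do not carry over. Pictures are saved under pics/ and viewed, at most 10 in all, crops included, and the job is handed in when it is done.

Besides the shell and the picture viewer there is one more tool, called as name(argument=value, ...) on one line, values as JSON. send_rows: Moves the arm, as the interface text tells. Its arguments: {"type":"object","properties":{"commands":{"type":"string"},"newtons":{"type":"number"}},"required":["commands"]}

```bash
mkdir -p pics
cat > h.py <<'E'
import numpy as np, cv2
from scipy.spatial.transform import Rotation as R
from bench import ctrl
def grab(n,save=None):
    s=ctrl.get_state(); f=ctrl.grab_frame(n)
    if save: cv2.imwrite('pics/'+save,f['pixels'][:,:,::-1])
    if 'tool_from_camera' in f:
        T=np.eye(4);o=np.array(s['orientation']);T[:3,:3]=R.from_rotvec(o).as_matrix();T[:3,3]=s['position'];T=T@np.array(f['tool_from_camera']);f['P'],f['M']=T[:3,3],T[:3,:3]
    else:
        r=np.array(f['rotation']);f['M']=r if r.shape==(3,3) else R.from_rotvec(r).as_matrix() if r.size==3 else R.from_quat(r).as_matrix();f['P']=np.array(f['position'])
    return f
def ray(f,rc):
    r,c=rc; return f['M']@np.array([(c-f['cx'])/f['fx'],-(r-f['cy'])/f['fy'],-1])
def pt(f,rc):
    r,c=int(round(rc[0])),int(round(rc[1]));w=f['z_map'][max(r-2,0):r+3,max(c-2,0):c+3];w=w[w>0]
    return f['P']+ray(f,rc)*(np.median(w) if w.size else np.nan)
def atz(f,rc,z):
    d=ray(f,rc);return f['P']+d*(z-f['P'][2])/d[2]
E
python3 - <<'E'
from h import *
np.set_printoptions(precision=3,suppress=True)
s=ctrl.get_state();print(s)
for n in ['scene','top']:
    f=grab(n,n+'0.png')
    print(n,f['P'],[k for k in f if k not in('pixels','z_map')],np.array(f['rotation']).shape, f.get('distortion'))
    for t,z in [('handle_l',.244),('handle_r',.244),('hinge_l',.244),('hinge_r',.244),('cupboard',0),('tumbler',0),('mug',0),('ice_tray',0),('jar',.26),('spoon',0.005)]:
        for d in ctrl.spot_point(t,n)[:1]: print(t,round(d['conf'],2),np.array(d['centre']),'atz',atz(f,d['centre'],z),'depth',pt(f,d['centre']))
E
```

```text
{'clock': 0.0, 'joint_positions': array([-1.331,  0.469, -0.049,  1.534,  0.024,  1.141, -0.082]), 'qd': array([-0.   ,  0.002,  0.001, -0.002, -0.001, -0.   ,  0.001]), 'joint_torque': array([ -0.001, -51.03 ,  -0.047, -23.771,   0.011,   0.008,  -0.   ]), 'position': array([0.179, 0.65 , 0.21 ]), 'orientation': array([-0.421, -3.113,  0.003]), 'ft_force': array([-0.706,  0.252, -0.707]), 'wrist_torque': array([ 0.007, -0.061, -0.047]), 'grasp_force': 0.0, 'gripper_width': 1.0013132906042985}
scene [-0.     0.417  1.455] ['fx', 'fy', 'cx', 'cy', 'position', 'rotation', 'M', 'P'] (3,) None
handle_l 0.97 [251.6 241.8] atz [0.505 0.156 0.244] depth [0.507 0.155 0.24 ]
handle_r 0.97 [251.6 241.8] atz [0.505 0.156 0.244] depth [0.507 0.155 0.24 ]
hinge_l 0.93 [225.7 208.7] atz [0.624 0.189 0.244] depth [0.623 0.189 0.245]
hinge_r 0.93 [225.7 208.7] atz [0.624 0.189 0.244] depth [0.623 0.189 0.245]
cupboard 0.61 [215.1 239.7] atz [0.726 0.036 0.   ] depth [0.698 0.05  0.055]
tumbler 0.65 [349.1 195.7] atz [0.417 0.385 0.   ] depth [0.389 0.387 0.1  ]
mug 0.71 [249.6 241. ] atz [ 0.615  0.
[... 375 characters left out ...]
dle_l 0.88 [249.7 210. ] atz [0.507 0.16  0.244] depth [0.506 0.158 0.261]
handle_r 0.88 [249.7 210. ] atz [0.507 0.16  0.244] depth [0.506 0.158 0.261]
hinge_l 0.77 [196.6 193.8] atz [0.623 0.196 0.244] depth [0.623 0.196 0.245]
hinge_r 0.77 [196.6 193.8] atz [0.623 0.196 0.244] depth [0.623 0.196 0.245]
tumbler 0.86 [291.4 133.1] atz [0.416 0.395 0.   ] depth [0.416 0.393 0.006]
mug 0.74 [274.8 428.3] atz [ 0.451 -0.374  0.   ] depth [ 0.451 -0.372  0.006]
ice_tray 0.93 [208.8 431.6] atz [ 0.624 -0.39   0.   ] depth [ 0.623 -0.388  0.01 ]
jar 0.82 [127.  219.9] atz [0.775 0.138 0.26 ] depth [0.743 0.125 0.363]
spoon 0.65 [276.4 427.5] atz [ 0.447 -0.37   0.005] depth [ 0.447 -0.37   0.005]
```

Run:
```python
from h import *
np.set_printoptions(precision=3,suppress=True)
for n in ['scene','top']:
    f=grab(n)
    for t in ['handle_l','hinge_l']:
        for d in ctrl.spot_point(t,n): print(n,t,round(d['conf'],2),np.array(d['centre']),'atz',atz(f,d['centre'],.244))
f=grab('top')
r,c=np.mgrid[0:420,0:560]
D=np.stack([(c-f['cx'])/f['fx'],-(r-f['cy'])/f['fy'],-np.ones_like(c)],-1)*f['z_map'][...,None]
W=(D@f['M'].T+f['P'])
m=(abs(W[...,2]-.26)<.006)&(W[...,0]>.5)
k,l=cv2.connectedComponents(m.astype(np.uint8))[:2]
for i in range(1,k):
    p=W[l==i]
    if len(p)>3: print(len(p),p.mean(0),p.min(0),p.max(0), (cv2.minAreaRect(p[:,:2].astype(np.float32))) )
```

```text
scene handle_l 0.88 [251.6 240.9] atz [0.507 0.158 0.244]
scene handle_l 0.74 [203.6 272.4] atz [0.584 0.002 0.244]
scene handle_l 0.66 [286.6 310.7] atz [0.32  0.061 0.244]
scene hinge_l 0.57 [225.3 211.8] atz [0.62  0.182 0.244]
scene hinge_l 0.56 [177.  302.4] atz [ 0.609 -0.122  0.244]
scene hinge_l 0.41 [209.3 383.6] atz [ 0.392 -0.249  0.244]
top handle_l 0.75 [250.7 208.1] atz [0.505 0.164 0.244]
top handle_l 0.65 [217.8 282.7] atz [0.575 0.003 0.244]
top hinge_l 0.73 [199.9 195.9] atz [0.616 0.192 0.244]
12249 [0.709 0.03  0.261] [ 0.614 -0.126  0.254] [0.822 0.207 0.266] ((0.7173266410827637, 0.041209667921066284), (0.32984012365341187, 0.2011900693178177), 88.67371368408203)
24 [0.574 0.007 0.261] [0.57  0.002 0.256] [0.579 0.013 0.265] ((0.5744970440864563, 0.007323247380554676), (0.009023239836096764, 0.010826538316905499), 2.7250797748565674)
22 [0.508 0.158 0.261] [0.503 0.153 0.257] [0.512 0.162 0.264] ((0.5075738430023193, 0.1579011231660843), (0.009183465503156185, 0.00876709632575512), 88.87066650390625)
```

View pics/scene0.png

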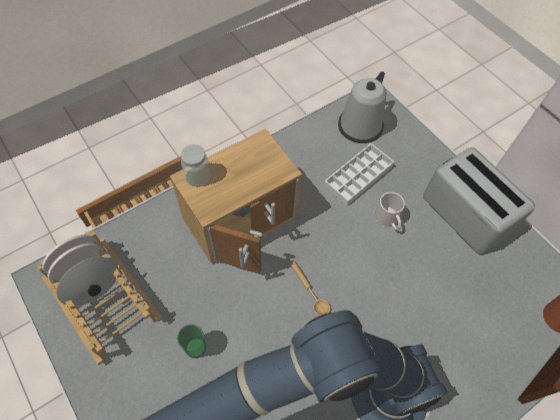

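View pics/top0.png

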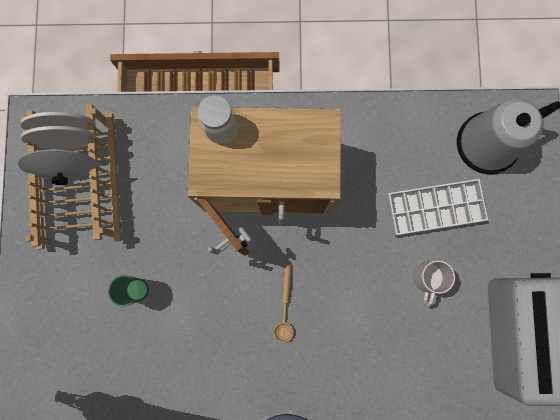

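Both pictures agree. The cupboard is at (0.717, 0.041) with a yaw of about -1.3°. In the top view, handle_l is at about px (208, 250), with the left door open about 0.9. Handle_r is at (282, 218), shut. The spoon lies in front, and the way over the counter is clear. I'll pinch the bars with the closing axis along cupboard x.

```bash
cat > plan.py <<'E'
from h import *
import sys
np.set_printoptions(precision=3,suppress=True)
a=np.deg2rad(-1.3);X=np.array([np.cos(a),np.sin(a)]);Y=np.array([-X[1],X[0]])
C=np.array([.7173,.0412])-.1*X
HL,HR=C+.15*Y,C-.15*Y
def hl(q): return HL+(-.042*np.cos(q)-.112*np.sin(q))*X+(-.112*np.cos(q)+.042*np.sin(q))*Y
def hr(q): return HR+(-.042*np.cos(q)-.112*np.sin(q))*X+(.112*np.cos(q)-.042*np.sin(q))*Y
def qof(p,side):  # door angle from handle point
    v=np.asarray(p)[:2]-(HL if side=='l' else HR); y=v@Y*(-1 if side=='l' else 1)
    return np.arctan2(-v@X,y)-np.arctan2(.042,.112)
def Rt(ang=a): # tool y along ang, z down
    y=np.array([np.cos(ang),np.sin(ang),0]);z=np.array([0,0,-1.]);return np.column_stack([np.cross(y,z),y,z])
def to(xyz,pos=None,M=None):
    s=ctrl.get_state();M0=R.from_rotvec(s['orientation']).as_matrix();p=s['position'] if pos is None else pos
    d=M0.T@(np.array(xyz)-p)/.025; w=R.from_matrix(M0.T@Rt()).as_rotvec(); return d,w
E
python3 - <<'E'
from plan import *
print(HL,HR,hl(0),hr(0),qof([.5075,.158],'l'))
for z in(.3,):
  for p in([.38,.33,.32],[*hr(0),.32]): print(*to(p))
E
```

```text
[0.621 0.193] [ 0.614 -0.106] [0.576 0.082] [0.574 0.006] 0.886080532376244
[-11.149 -10.238  -4.36 ] [ 0.    -0.     1.325]
[-22.086 -20.65   -4.361] [ 0.    -0.     1.325]
```

send_rows(commands="60 -1 -0.8 -1.2 0 0 0.1;60 -2.1 -1.9 -2.4 0 0 0.2;60 -3.2 -3 -3.4 0 0 0.3;60 -4.3 -4 -4.4 0 0 0.4;50 -5.4 -5 -4.4 0 0 0.5;40 -6.5 -6 -4.4 0 0 0.6;32 -7.6 -7 -4.4 0 0 0.7;32 -8.7 -8 -4.4 0 0 0.8", newtons=20)

```text
clock: 2.12
position: [0.337, 0.398, 0.3217]
orientation: [1.608, 2.699, 0.002]
ft_force: [0.4, 0.7, 0.5]
gripper_width: 0.375
grasp_force: 0.0
```

```bash
python3 -c "
from plan import *
s=ctrl.get_state();print(s['clock'],s['position'],s['orientation'],s['gripper_width'],s['joint_positions'])
print(*to([*hr(0),.32]))"
```

```text
2.1167 [0.337 0.398 0.322] [1.608 2.699 0.002] 0.3745013709469612 [-1.118  0.128  0.19   1.749 -0.025  1.265 -0.425]
[-18.296   0.893   0.058] [ 0.001 -0.001  0.519]
```

send_rows(commands="32 -1.5 0.1 0 0 0 0.08;32 -3 0.2 0 0 0 0.16;32 -4.5 0.2 0 0 0 0.24;32 -6 0.3 0 0 0 0.32;32 -7.5 0.4 0 0 0 0.4;32 -9 0.5 0 0 0 0.48;32 -10.5 0.5 0 0 0 0.519;32 -12 0.6 0 0 0 0.519")

```text
clock: 2.78
position: [0.4937, 0.1426, 0.3214]
orientation: [-2.241, -2.201, -0.001]
ft_force: [0.7, 1.3, 0.3]
gripper_width: 0.378
grasp_force: 0.0
```

send_rows(commands="32 -1 0 0 0 0 0;32 -2 0 0 0 0 0;32 -2.5 0 0 0 0 0;32 -2.5 0 0 0 0 0;32 -2.5 0 0 0 0 0;32 -2.5 0 0 0 0 0;32 -2.5 0 0 0 0 0;32 -2.5 0 0 0 0 0")

```text
clock: 3.45
position: [0.4921, 0.0837, 0.3208]
orientation: [-2.237, -2.206, 0.0]
ft_force: [-0.1, -0.5, -0.2]
gripper_width: 0.373
grasp_force: 0.0
```

```bash
python3 -c "
from plan import *
s=ctrl.get_state();print(s['clock'],s['position'],s['gripper_width'],s['joint_positions'],s['ft_force'])
print(*to([*hr(0),.226]))"
```

```text
3.45 [0.492 0.084 0.321] 0.3732870375803062 [-0.724  0.086  0.514  1.808 -0.045  1.259 -0.211] [-0.141 -0.539 -0.216]
[-3.044  3.339  3.792] [-0.    -0.     0.009]
```

send_rows(commands="32 -1.5 1.6 0 0 0 0.009;32 -3.04 3.2 0 0 0 0.009;32 -3.04 3.34 0 0 0 0.009;32 -3.04 3.34 0 0 0 0.009;32 -3.04 3.34 1 0 0 0.009;32 -3.04 3.34 2 0 0 0.009;32 -3.04 3.34 3 0 0 0.009;32 -3.04 3.34 3.8 0 0 0.009")

```text
clock: 4.12
position: [0.5736, 0.0062, 0.2239]
orientation: [-2.247, -2.193, 0.002]
ft_force: [-0.1, 0.9, 0.5]
gripper_width: 0.374
grasp_force: 0.0
```

send_rows(commands="32 0 0 0 0 0 0;20 0 0 0 0 0 0;10 0 0 0 0 0 0;8 0 0 0 0 0 0;6 0 0 0 0 0 0;6 0 0 0 0 0 0;6 0 0 0 0 0 0;6 0 0 0 0 0 0")

```text
clock: 4.78
position: [0.5747, 0.0053, 0.227]
orientation: [-2.249, -2.193, -0.003]
ft_force: [-1.8, 2.9, 4.5]
gripper_width: 0.124
grasp_force: 20.0
```

```bash
python3 -c "
from plan import *
s=ctrl.get_state();print(s['clock'],s['position'],s['gripper_width'],s['grasp_force'],s['ft_force'],qof(s['position'],'r'))
p=s['position']
for q in(0,.05,.1,.15,.2,.3,.4,.5,.6,.7):
  print(q,to([*(hr(q)-hr(0)+p[:2]),p[2]])[0])"
```

```text
4.7833 [0.575 0.005 0.227] 0.12369919190348458 20.027247369289398 [-1.807  2.912  4.471] 0.0011141612471514128
0 [0. 0. 0.]
0.05 [-0.09  -0.222 -0.   ]
0.1 [-0.191 -0.438 -0.001]
0.15 [-0.303 -0.65  -0.001]
0.2 [-0.425 -0.855 -0.001]
0.3 [-0.7   -1.247 -0.002]
0.4 [-1.012 -1.609 -0.003]
0.5 [-1.359 -1.938 -0.004]
0.6 [-1.737 -2.231 -0.005]
0.7 [-2.143 -2.485 -0.006]
```

send_rows(commands="6 -0.05 -0.1 0 0 0 0;6 -0.09 -0.22 0 0 0 0;6 -0.19 -0.44 0 0 0 0;6 -0.3 -0.65 0 0 0 0;6 -0.43 -0.86 0 0 0 0;6 -0.56 -1.05 0 0 0 0;6 -0.7 -1.25 0 0 0 0;6 -0.7 -1.25 0 0 0 0")

```text
clock: 5.45
position: [0.5419, -0.0137, 0.2269]
orientation: [2.252, 2.19, -0.0]
ft_force: [-2.8, 0.8, 6.3]
gripper_width: 0.124
grasp_force: 20.3
```

send_rows(commands="6 -0.15 -0.18 0 0 0 0;6 -0.31 -0.36 0 0 0 0;6 -0.48 -0.53 0 0 0 0;6 -0.66 -0.69 0 0 0 0;6 -0.85 -0.84 0 0 0 0;6 -1.04 -0.98 0 0 0 0;6 -1.23 -1.1 0 0 0 0;6 -1.23 -1.1 0 0 0 0")

```text
clock: 6.12
position: [0.5141, -0.0445, 0.2268]
orientation: [2.252, 2.189, -0.0]
ft_force: [-1.8, -0.4, 6.3]
gripper_width: 0.127
grasp_force: 20.3
```

```bash
python3 -c "
from plan import *
s=ctrl.get_state();print(s['clock'],s['position'],s['gripper_width'],s['grasp_force'],s['ft_force'],qof(s['position'],'r'))
f=grab('top','top1.png')
for d in ctrl.spot_point('handle_r','top'): print(d['conf'],atz(f,d['centre'],.244))"
```

```text
6.1167 [ 0.514 -0.044  0.227] 0.12730539199877286 20.32875269651413 [-1.841 -0.405  6.295] 0.6789165063347431
0.83 [0.514 0.161 0.244]
```

send_rows(commands="15 0 0 0 0 0 0;25 0 0 0 0 0 0;32 0 0 0 0 0 0;32 0 0 0 0 0 0;32 0 0 -1 0 0 0;32 0 0 -2 0 0 0;32 0 0 -3 0 0 0;32 0 0 -4 0 0 0")

```text
clock: 6.88
position: [0.5141, -0.0424, 0.3268]
orientation: [-2.25, -2.192, 0.001]
ft_force: [-0.1, -0.7, -0.6]
gripper_width: 0.377
grasp_force: 0.0
```

send_rows(commands="32 1 0 0 0 0 0;32 2.5 0 0 0 0 0;32 4 0 0 0 0 0;32 5.5 0 0 0 0 0;32 7 0 0 0 0 0;32 8 0 0 0 0 0;32 8 0 0 0 0 0;32 8 0 0 0 0 0")

```text
clock: 7.55
position: [0.5193, 0.1593, 0.3252]
orientation: [2.246, 2.196, -0.002]
ft_force: [-0.2, -1.4, -1.1]
gripper_width: 0.374
grasp_force: 0.0
```

```bash
cat > bars.py <<'E'
from plan import *
def bars(save=None):
    f=grab('top',save);r,c=np.mgrid[0:420,0:560]
    W=np.stack([(c-f['cx'])/f['fx'],-(r-f['cy'])/f['fy'],-np.ones_like(c)],-1)*f['z_map'][...,None]@f['M'].T+f['P']
    m=(abs(W[...,2]-.26)<.006)&(W[...,0]>.4)&(W[...,0]<.605)
    k,l=cv2.connectedComponents(m.astype(np.uint8))[:2]
    for i in range(1,k):
        p=W[l==i]
        if 8<len(p)<60: print('bar?',len(p),p.mean(0),'q l/r',qof(p.mean(0),'l'),qof(p.mean(0),'r'))
E
python3 -c "
from bars import *
s=ctrl.get_state();print(s['clock'],s['position'],s['ft_force'])
bars('top2.png')
print(*to([.5075,.158,.226]))"
```

```text
7.55 [0.519 0.159 0.325] [-0.171 -1.378 -1.133]
bar? 24 [ 0.514 -0.039  0.261] q l/r 0.048026809235049595 0.6355883983016128
bar? 22 [0.508 0.157 0.262] q l/r 0.877148245904769 0.046840259780179694
[ 0.018 -0.483  3.982] [-0.     0.001 -0.003]
```

View pics/top2.png

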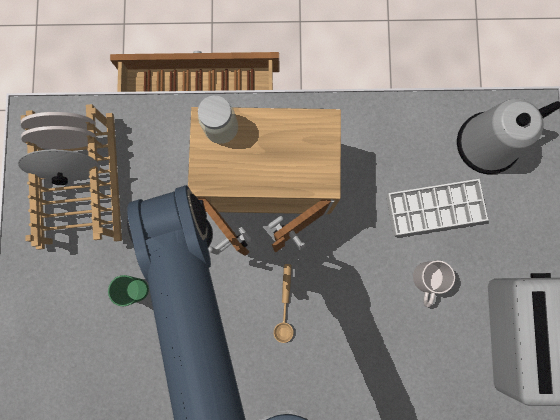

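The right door rests open at 0.64, with its bar near px (282, 230). The left door is unchanged at 0.88, with its bar near (235, 243). Next I'll grasp the left bar.

send_rows(commands="32 0.02 -0.25 0 0 0 0;32 0.02 -0.48 0.5 0 0 0;32 0.02 -0.48 1.3 0 0 0;32 0.02 -0.48 2.1 0 0 0;32 0.02 -0.48 3 0 0 0;32 0.02 -0.48 4 0 0 0;32 0.02 -0.48 4 0 0 0;32 0.02 -0.48 4 0 0 0")

```text
clock: 8.27
position: [0.507, 0.1571, 0.2257]
orientation: [-2.252, -2.189, 0.003]
ft_force: [1.0, -0.8, 0.1]
gripper_width: 0.379
grasp_force: 0.0
```

send_rows(commands="24 0 0 0 0 0 0;16 0 0 0 0 0 0;10 0 0 0 0 0 0;8 0 0 0 0 0 0;6 0 0 0 0 0 0;6 0 0 0 0 0 0;6 0 0 0 0 0 0;6 0 0 0 0 0 0")

```text
clock: 8.93
position: [0.5076, 0.1583, 0.2278]
orientation: [-2.25, -2.192, -0.001]
ft_force: [-3.1, -0.8, 4.2]
gripper_width: 0.123
grasp_force: 19.5
```

```bash
python3 -c "
from plan import *
s=ctrl.get_state();print(s['clock'],s['position'],s['gripper_width'],s['grasp_force'],s['ft_force'],s['orientation'])
p=s['position'];q0=qof(p,'l');print(q0)
for q in(.8,.7,.6,.5,.4,.3,.25,.2,.15,.1,.05,0):
  print(q,to([*(hl(q)-hl(q0)+p[:2]),p[2]])[0])"
```

```text
8.9333 [0.508 0.158 0.228] 0.12296406228243698 19.502528607845306 [-3.057 -0.807  4.179] [-2.25  -2.192 -0.001]
0.8883875469417866
0.8 [-0.394  0.153 -0.   ]
0.7 [-0.821  0.368 -0.001]
0.6 [-1.225  0.624 -0.001]
0.5 [-1.601  0.92  -0.001]
0.4 [-1.946  1.251 -0.001]
0.3 [-2.256  1.615 -0.002]
0.25 [-2.397  1.808 -0.002]
0.2 [-2.528  2.008 -0.002]
0.15 [-2.649  2.215 -0.002]
0.1 [-2.76   2.427 -0.002]
0.05 [-2.86   2.644 -0.002]
0 [-2.949  2.866 -0.002]
```

send_rows(commands="6 -0.39 0.15 0 0 0 0;6 -0.82 0.37 0 0 0 0;6 -1.23 0.62 0 0 0 0;6 -1.6 0.92 0 0 0 0;6 -1.95 1.25 0 0 0 0;6 -2.26 1.61 0 0 0 0;6 -2.4 1.81 0 0 0 0;6 -2.53 2.01 0 0 0 0")

```text
clock: 9.6
position: [0.5553, 0.0906, 0.2277]
orientation: [-2.252, -2.19, 0.006]
ft_force: [-7.2, -5.4, 7.9]
gripper_width: 0.121
grasp_force: 19.9
```

```bash
cat > st.py <<'E'
from plan import *
import sys
side=sys.argv[1]; h=hl if side=='l' else hr
s=ctrl.get_state();p=s['position'];q0=qof(p,side)
d=(h(q0-.01)-h(q0));d/=np.linalg.norm(d)
print(s['clock'],p,'q',round(q0,3),s['ft_force'],'resist',-(s['ft_force'][:2]@d),s['gripper_width'])
for dq in map(float,sys.argv[2:]): print(dq,to([*(h(q0+dq)-h(q0)+p[:2]),p[2]])[0])
E
python3 st.py l -.05 -.1 -.15 -.2
```

```text
9.6 [0.555 0.091 0.228] q 0.185 [-7.183 -5.429  7.858] resist 3.1873435854542804 0.1206486576810407
-0.05 [-0.118  0.208 -0.   ]
-0.1 [-0.225  0.422 -0.001]
-0.15 [-0.321  0.641 -0.001]
-0.2 [-0.406  0.865 -0.001]
```

send_rows(commands="6 -0.04 0.07 0 0 0 0;6 -0.08 0.14 0 0 0 0;6 -0.12 0.21 0 0 0 0;6 -0.15 0.28 0 0 0 0;6 -0.19 0.35 0 0 0 0;6 -0.22 0.42 0 0 0 0;6 -0.22 0.42 0 0 0 0;6 -0.22 0.42 0 0 0 0")

```text
clock: 10.27
position: [0.5657, 0.0838, 0.2278]
orientation: [2.252, 2.188, -0.007]
ft_force: [-6.0, -7.0, 7.0]
gripper_width: 0.124
grasp_force: 19.8
```

```bash
python3 st.py l -.03 -.05 -.1 -.15 -.2
```

```text
10.2667 [0.566 0.084 0.228] q 0.084 [-5.97  -7.033  6.973] resist 2.22545759197092 0.12369240704502286
-0.03 [-0.059  0.131  0.   ]
-0.05 [-0.096  0.219  0.   ]
-0.1 [-0.18   0.443 -0.   ]
-0.15 [-0.254  0.671 -0.   ]
-0.2 [-0.316  0.902 -0.   ]
```

send_rows(commands="6 -0.04 0.03 0 0 0 0;6 -0.07 0.06 0 0 0 0;6 -0.1 0.09 0 0 0 0;6 -0.12 0.12 0 0 0 0;6 -0.14 0.15 0 0 0 0;6 -0.16 0.18 0 0 0 0;6 -0.17 0.22 0 0 0 0;6 -0.17 0.22 0 0 0 0")

```text
clock: 10.93
position: [0.5698, 0.0814, 0.2277]
orientation: [-2.25, -2.19, 0.008]
ft_force: [-9.5, -5.1, 8.9]
gripper_width: 0.119
grasp_force: 20.0
```

```bash
python3 st.py l -.03 -.05 -.1 -.15 -.2
```

```text
10.9333 [0.57  0.081 0.228] q 0.045 [-9.488 -5.079  8.872] resist 6.581809960523273 0.11874646236925385
-0.03 [-0.054  0.133 -0.001]
-0.05 [-0.087  0.223 -0.001]
-0.1 [-0.164  0.449 -0.002]
-0.15 [-0.228  0.68  -0.003]
-0.2 [-0.282  0.913 -0.004]
```

send_rows(commands="6 -0.02 0.03 0 0 0 0;6 -0.04 0.05 0 0 0 0;6 -0.05 0.08 0 0 0 0;6 -0.06 0.1 0 0 0 0;6 -0.07 0.12 0 0 0 0;6 -0.07 0.12 0 0 0 0;6 -0.07 0.12 0 0 0 0;6 -0.07 0.12 0 0 0 0")

```text
clock: 11.6
position: [0.5743, 0.0792, 0.2277]
orientation: [2.251, 2.19, -0.004]
ft_force: [-4.8, -4.5, 6.1]
gripper_width: 0.122
grasp_force: 19.7
```

```bash
python3 st.py l -.03
```

```text
11.6 [0.574 0.079 0.228] q 0.005 [-4.806 -4.508  6.092] resist 2.7831465701530096 0.12216835888578503
-0.03 [-0.048  0.135 -0.   ]
```

send_rows(commands="6 -0.01 0.02 0 0 0 0;6 -0.02 0.04 0 0 0 0;6 -0.03 0.06 0 0 0 0;6 -0.03 0.08 0 0 0 0;6 -0.03 0.08 0 0 0 0;6 -0.03 0.08 0 0 0 0;6 -0.03 0.08 0 0 0 0;6 -0.03 0.08 0 0 0 0")

```text
clock: 12.27
position: [0.5768, 0.0779, 0.2277]
orientation: [2.25, 2.189, -0.003]
ft_force: [-3.9, -5.2, 5.5]
gripper_width: 0.126
grasp_force: 19.6
```

```bash
python3 st.py l -.03
```

```text
12.2667 [0.577 0.078 0.228] q -0.018 [-3.87  -5.184  5.51 ] resist 1.8076134856362873 0.12596546895900104
-0.03 [-0.045  0.136  0.   ]
```

send_rows(commands="6 -0.01 0.02 0 0 0 0;6 -0.02 0.04 0 0 0 0;6 -0.03 0.06 0 0 0 0;6 -0.04 0.08 0 0 0 0;6 -0.04 0.08 0 0 0 0;6 -0.04 0.08 0 0 0 0;6 -0.04 0.08 0 0 0 0;6 -0.04 0.08 0 0 0 0")

```text
clock: 12.93
position: [0.5773, 0.0777, 0.2277]
orientation: [-2.251, -2.191, 0.006]
ft_force: [-7.5, -3.5, 6.7]
gripper_width: 0.12
grasp_force: 19.9
```

```bash
python3 st.py l -.03
```

```text
12.9333 [0.577 0.078 0.228] q -0.022 [-7.483 -3.472  6.668] resist 5.814062618612649 0.11992193800519321
-0.03 [-0.045  0.136 -0.   ]
```

send_rows(commands="6 -0.01 0.02 0 0 0 0;6 -0.02 0.04 0 0 0 0;6 -0.02 0.06 0 0 0 0;6 -0.02 0.06 0 0 0 0;6 -0.02 0.06 0 0 0 0;6 -0.02 0.06 0 0 0 0;6 -0.02 0.06 0 0 0 0;6 -0.02 0.06 0 0 0 0")

```text
clock: 13.6
position: [0.5776, 0.0776, 0.2276]
orientation: [-2.248, -2.189, 0.008]
ft_force: [-10.5, -4.2, 9.2]
gripper_width: 0.123
grasp_force: 20.2
```

```bash
python3 st.py l -.03
```

```text
13.6 [0.578 0.078 0.228] q -0.025 [-10.508  -4.208   9.205] resist 8.417911420253878 0.12276605468031221
-0.03 [-0.044  0.136 -0.001]
```

send_rows(commands="14 0 -0.05 0 0 0 0;20 0 -0.1 0 0 0 0;26 0 -0.1 0 0 0 0;32 0 -0.1 0 0 0 0;32 0 -0.1 0 0 0 0;32 0 -0.1 -0.8 0 0 0;32 0 -0.1 -2.2 0 0 0;32 0 -0.1 -4 0 0 0")

```text
clock: 14.27
position: [0.5765, 0.0799, 0.3216]
orientation: [-2.248, -2.191, 0.007]
ft_force: [1.0, 0.2, 1.0]
gripper_width: 0.375
grasp_force: 0.0
```

```bash
python3 -c "
from bars import *
s=ctrl.get_state();print(s['clock'],s['position'],s['ft_force'])
bars('top3.png')"
```

```text
14.2667 [0.577 0.08  0.322] [0.967 0.232 0.996]
bar? 24 [ 0.515 -0.039  0.261] q l/r 0.04569213906745745 0.6340021506341986
```

View pics/top3.png

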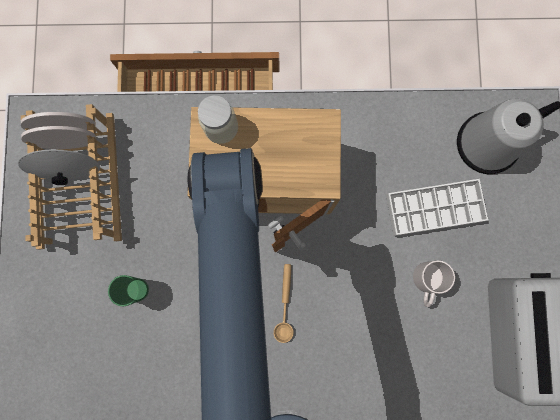

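The arm hides the left bar in this view. I'll move on to the right handle, with its bar near px (273, 228), and look again from there.

send_rows(commands="32 -1 -0.5 0 0 0 0;32 -2.3 -1.2 0 0 0 0;32 -3.6 -1.9 0 0 0 0;32 -4.75 -2.46 0 0 0 0;32 -4.75 -2.46 0 0 0 0;32 -4.75 -2.46 0 0 0 0;32 -4.75 -2.46 0 0 0 0;32 -4.75 -2.46 0 0 0 0")

```text
clock: 14.98
position: [0.514, -0.0358, 0.3225]
orientation: [-2.247, -2.195, -0.0]
ft_force: [0.4, 0.3, -0.6]
gripper_width: 0.375
grasp_force: 0.0
```

```bash
python3 -c "
from bars import *
s=ctrl.get_state();print(s['clock'],s['position'],s['ft_force'])
bars('top4.png')
print(*to([.5145,-.039,.226]))
f=grab('scene','scene4.png')
for t in('handle_l','handle_r'):
  for d in ctrl.spot_point(t,'scene'):print(t,d['conf'],d['centre'],atz(f,d['centre'],.244),qof(atz(f,d['centre'],.244),'l'))"
```

```text
14.9833 [ 0.514 -0.036  0.323] [ 0.425  0.318 -0.646]
bar? 27 [0.577 0.082 0.261] q l/r -0.0042275823590974815 -0.14166745497988847
[-0.128  0.026  3.855] [-0.     0.    -0.001]
handle_l 0.77 [211.5, 299.0] [ 0.52  -0.046  0.244] 0.01669025309819666
handle_l 0.58 [216.5, 247.5] [0.588 0.084 0.244] -0.09067488185926309
handle_r 0.77 [211.5, 299.0] [ 0.52  -0.046  0.244] 0.01669025309819666
handle_r 0.58 [216.5, 247.5] [0.588 0.084 0.244] -0.09067488185926309
```

View pics/top4.png

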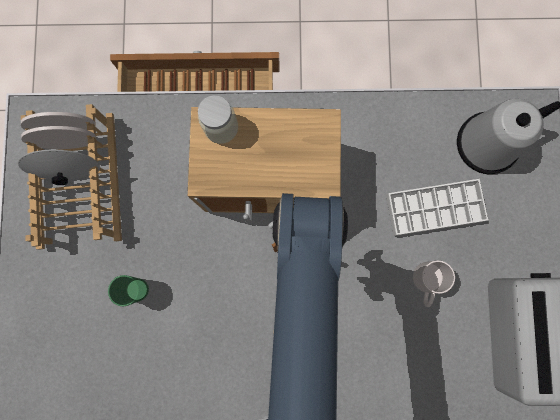

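The left door stays shut with nothing touching it (handle at px (248, 210), q≈0), so it is caught. Now I'll grasp the right bar.

send_rows(commands="32 -0.13 0.03 0.6 0 0 0;32 -0.13 0.03 1.4 0 0 0;32 -0.13 0.03 2.2 0 0 0;32 -0.13 0.03 3 0 0 0;32 -0.13 0.03 3.85 0 0 0;32 -0.13 0.03 3.85 0 0 0;24 -0.13 0.03 3.85 0 0 0;16 -0.13 0.03 3.85 0 0 0")

```text
clock: 15.85
position: [0.5149, -0.0406, 0.2274]
orientation: [2.249, 2.192, 0.002]
ft_force: [0.0, 0.9, 1.4]
gripper_width: 0.192
grasp_force: 0.0
```

send_rows(commands="12 0 0 0 0 0 0;10 0 0 0 0 0 0;8 0 0 0 0 0 0;6 0 0 0 0 0 0;6 0 0 0 0 0 0;6 0 0 0 0 0 0;6 0 0 0 0 0 0;6 0 0 0 0 0 0")

```text
clock: 16.52
position: [0.5147, -0.0405, 0.2277]
orientation: [2.25, 2.192, 0.003]
ft_force: [-2.5, -0.1, 6.5]
gripper_width: 0.119
grasp_force: 19.8
```

```bash
python3 st.py r -.1 -.2 -.3 -.4 -.5 -.6
```

```text
16.5167 [ 0.515 -0.041  0.228] q 0.648 [-2.477 -0.138  6.534] resist 1.4951560903423784 0.11949365663647193
-0.1 [0.392 0.274 0.001]
-0.2 [0.754 0.586 0.002]
-0.3 [1.084 0.933 0.003]
-0.4 [1.377 1.31  0.004]
-0.5 [1.631 1.716 0.005]
-0.6 [1.844 2.144 0.006]
```

send_rows(commands="6 0.2 0.14 0 0 0 0;6 0.39 0.27 0 0 0 0;6 0.75 0.59 0 0 0 0;6 1.08 0.93 0 0 0 0;6 1.25 1.13 0 0 0 0;6 1.38 1.31 0 0 0 0;6 1.51 1.51 0 0 0 0;6 1.63 1.72 0 0 0 0")

```text
clock: 17.18
position: [0.5579, 0.0004, 0.2276]
orientation: [-2.248, -2.191, -0.002]
ft_force: [-4.0, 2.5, 7.8]
gripper_width: 0.122
grasp_force: 20.1
```

```bash
python3 st.py r -.05 -.075 -.1 -.15
```

```text
17.1833 [0.558 0.    0.228] q 0.147 [-3.996  2.462  7.816] resist 2.4153134385217245 0.12192510847748371
-0.05 [0.111 0.212 0.   ]
-0.075 [0.163 0.32  0.   ]
-0.1 [0.212 0.429 0.   ]
-0.15 [0.301 0.651 0.   ]
```

send_rows(commands="6 0.03 0.06 0 0 0 0;6 0.06 0.12 0 0 0 0;6 0.09 0.17 0 0 0 0;6 0.12 0.22 0 0 0 0;6 0.14 0.27 0 0 0 0;6 0.16 0.32 0 0 0 0;6 0.16 0.32 0 0 0 0;6 0.16 0.32 0 0 0 0")

```text
clock: 17.85
position: [0.566, 0.0046, 0.2276]
orientation: [-2.248, -2.191, -0.003]
ft_force: [-3.1, 3.1, 6.5]
gripper_width: 0.12
grasp_force: 20.0
```

send_rows(commands="6 0.01 0.02 0 0 0 0;6 0.02 0.04 0 0 0 0;6 0.03 0.06 0 0 0 0;6 0.04 0.08 0 0 0 0;6 0.05 0.1 0 0 0 0;6 0.05 0.1 0 0 0 0;6 0.05 0.1 0 0 0 0;6 0.05 0.1 0 0 0 0")

```text
clock: 18.52
position: [0.5673, 0.0053, 0.2275]
orientation: [-2.246, -2.19, 0.0]
ft_force: [-6.7, 3.5, 8.8]
gripper_width: 0.124
grasp_force: 20.3
```

```bash
python3 st.py r -.03 -.05
```

```text
18.5167 [0.567 0.005 0.228] q 0.059 [-6.68   3.525  8.792] resist 4.838543999457589 0.12374849952990027
-0.03 [ 0.057  0.132 -0.   ]
-0.05 [ 0.092  0.221 -0.   ]
```

Resistance is rising, so this is the roller. I'll keep going in small steps.

send_rows(commands="6 0.01 0.02 0 0 0 0;6 0.02 0.04 0 0 0 0;6 0.03 0.06 0 0 0 0;6 0.04 0.08 0 0 0 0;6 0.05 0.1 0 0 0 0;6 0.05 0.1 0 0 0 0;6 0.05 0.1 0 0 0 0;6 0.05 0.1 0 0 0 0")

```text
clock: 19.18
position: [0.5701, 0.0065, 0.2275]
orientation: [-2.247, -2.19, -0.001]
ft_force: [-5.9, 1.8, 8.4]
gripper_width: 0.117
grasp_force: 20.2
```

send_rows(commands="6 0.01 0.02 0 0 0 0;6 0.02 0.04 0 0 0 0;6 0.03 0.06 0 0 0 0;6 0.03 0.08 0 0 0 0;6 0.03 0.08 0 0 0 0;6 0.03 0.08 0 0 0 0;6 0.03 0.08 0 0 0 0;6 0.03 0.08 0 0 0 0")

```text
clock: 19.85
position: [0.5736, 0.0079, 0.2276]
orientation: [-2.248, -2.192, -0.005]
ft_force: [-2.2, 3.2, 5.5]
gripper_width: 0.117
grasp_force: 20.0
```

```bash
python3 st.py r -.03 -.05
```

```text
19.85 [0.574 0.008 0.228] q 0.003 [-2.157  3.177  5.547] resist 0.9963063033907549 0.1174615202887912
-0.03 [0.049 0.135 0.   ]
-0.05 [0.08  0.226 0.   ]
```

send_rows(commands="6 0.01 0.02 0 0 0 0;6 0.02 0.04 0 0 0 0;6 0.03 0.06 0 0 0 0;6 0.03 0.08 0 0 0 0;6 0.03 0.08 0 0 0 0;6 0.03 0.08 0 0 0 0;6 0.03 0.08 0 0 0 0;6 0.03 0.08 0 0 0 0")

```text
clock: 20.52
position: [0.5749, 0.0084, 0.2275]
orientation: [-2.247, -2.191, -0.003]
ft_force: [-4.3, 3.2, 7.0]
gripper_width: 0.125
grasp_force: 20.1
```

```bash
python3 st.py r -.03
```

```text
20.5167 [0.575 0.008 0.228] q -0.009 [-4.255  3.151  6.996] resist 3.038172469786885 0.1247496929787494
-0.03 [0.048 0.135 0.   ]
```

send_rows(commands="6 0.01 0.02 0 0 0 0;6 0.02 0.04 0 0 0 0;6 0.02 0.06 0 0 0 0;6 0.02 0.07 0 0 0 0;6 0.02 0.07 0 0 0 0;6 0.02 0.07 0 0 0 0;6 0.02 0.07 0 0 0 0;6 0.02 0.07 0 0 0 0")

```text
clock: 21.18
position: [0.5753, 0.0088, 0.2275]
orientation: [-2.245, -2.19, 0.0]
ft_force: [-7.1, 2.1, 9.1]
gripper_width: 0.121
grasp_force: 20.3
```

```bash
python3 st.py r -.03
```

```text
21.1833 [0.575 0.009 0.227] q -0.013 [-7.084  2.087  9.094] resist 6.076466248420967 0.1211603621046019
-0.03 [ 0.047  0.136 -0.   ]
```

The door moved only 0.4 mm under 6 N, so it's on its stop. I'll release, lift and move clear.

send_rows(commands="14 0 -0.05 0 0 0 0;20 0 -0.08 0 0 0 0;26 0 -0.08 0 0 0 0;32 0 -0.08 0 0 0 0;32 0 -0.08 0 0 0 0;32 0 -0.08 -0.8 0 0 0;32 0 -0.08 -2.2 0 0 0;32 0 -0.08 -4 0 0 0")

```text
clock: 21.85
position: [0.5736, 0.007, 0.3219]
orientation: [-2.248, -2.19, 0.007]
ft_force: [1.7, 0.4, -0.0]
gripper_width: 0.375
grasp_force: 0.0
```

send_rows(commands="32 -1 -0.5 0 0 0 0;32 -2.3 -1.2 0 0 0 0;32 -3.6 -1.9 0 0 0 0;32 -4.9 -2.5 0 0 0 0;32 -5.5 -3 0 0 0 0;32 -5.5 -3 0 0 0 0;32 -5.5 -3 0 0 0 0;32 -5.5 -3 0 0 0 0")

```text
clock: 22.52
position: [0.4972, -0.1269, 0.3229]
orientation: [-2.248, -2.195, -0.001]
ft_force: [0.4, -0.1, 0.4]
gripper_width: 0.373
grasp_force: 0.0
```

```bash
python3 -c "
from bars import *
s=ctrl.get_state();print(s['clock'],s['position'],s['ft_force'])
bars('top5.png')"
```

```text
22.5167 [ 0.497 -0.127  0.323] [ 0.39  -0.135  0.354]
bar? 24 [0.577 0.082 0.261] q l/r -0.007046452283699378 -0.14277140379888625
bar? 22 [0.574 0.007 0.261] q l/r -0.1379105498306907 -0.0004246303563660292
```

View pics/top5.png

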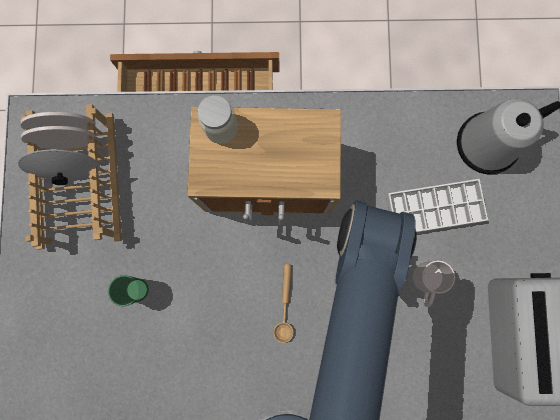

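Both doors are shut with nothing touching them (handles at px (248, 210) and (281, 211)), and everything else is where it was.

```bash
python3 -c "
from bench import ctrl
print(ctrl.close_job())"
```

```text
the job is handed in; nothing more can be done
None
```

The job is done and handed in at about 22.5 s: the left door was shut first and stayed caught when let go, then the right door was shut over it; the last picture shows both in and the loose things in view unmoved.

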